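Dress two circuit boards for a bench test

TASK

Get the two black circuit boards ready for their test run: put the finned heat sink squarely on the big square chip, fins up, and then the fan squarely on top of the heat sink; cover the small white radio module on the other board with the metal shield can, lined up with the module and sitting flat on the board. Lay the battery pack flat on the bench midway between the two boards, in line with their centres and with its length parallel to the boards' long edges. Leave the flux bottle standing where it is.

Things in the scene. Friction and masses are not known exactly. Their poses are not given: they have to be found in the camera images.
- chip_board: Black circuit board with the big dark grey square chip, fixed, 120 (x) x 95 mm (y). Origin: board centre at bench height; z up. Board face at z = 10 mm. Chip 42 x 42 mm, centre x = +14 mm, y = 0, top at z = 13 mm. Connectors to z = 19 mm in the -x corners only. The boards lie side by side along y, about 300 mm between centres, nearly parallel (0.1 rad); either may be the left one.
- radio_board: The other black circuit board, fixed, same size, heights and frame (120 mm along x, 95 mm along y, origin at its centre at bench height, face at z = 10 mm). Radio module: small white block with a metal patch, 34 mm (x) x 24 mm (y), centre x = -14 mm, y = 0, top at z = 13 mm. A black connector and a brass socket, to z = 20 mm, in the +x corners only.
- heat_sink: Bare aluminium finned heat sink, loose, 50 x 50 mm, 25 mm high, about 90 g, straight fins along its x. Its origin is the centre of its underside, z up. It starts lying flat on the bench, at one of four places to the far left and far right, at any yaw. 
- fan: Square black cooling fan with a round hub and blades, loose, 50 x 50 mm, 20 mm high, 50 g. Its origin is the centre of its underside, z up. It starts lying flat on the bench, at one of four places to the far left and far right, at any yaw. 
- shield_can: Metal shield can: an upside-down tin lid with rows of small holes in its top, loose, outside 56 mm (x) by 44 mm (y), 14 mm high, open below, walls and top 2 mm thick (inside 52 x 40 mm, 12 mm deep), 40 g. Its origin is the centre of its underside, z up. It starts lying flat on the bench, at one of four places to the far left and far right, at any yaw. 
- battery_pack: Battery pack: black holder with two silver-grey cylindrical cells side by side, loose, 77 mm (x, the length of the cells) by 41 mm (y), 20 mm high, about 120 g. Its origin is the centre of its underside, z up. It starts lying flat on the bench, at one of four places to the far left and far right, at any yaw. 
- flux_bottle: Flux bottle, bystander: a small round bottle with a white cap, loose, 36 mm across, 75 mm high, standing behind the gap between the boards. Its origin is the centre of its underside, z up. 
There are look-alikes about, which are no part of the job. Leave any red look-alike of the fan alone.

How it is judged:
At the end, for the whole second after the job is handed in: Sink on chip, fan on sink, can flat over module: each centred within 8 mm per axis, square within 0.2 rad. Pack flat on bench, under 170 mm from both board centres, within 25 mm of the chip board's cross line, parallel within 0.26 rad. All upright, at rest (x of heat_sink in the frame of chip_board between 0.006 and 0.022 m and y of heat_sink in the frame of chip_board between -0.008 and 0.008 m and z of heat_sink in the frame of chip_board between 0.011 and 0.0155 m and (angle between the x axis of heat_sink and the x axis of chip_board, either way round below 0.2 rad or angle between the x axis of heat_sink and the y axis of chip_board, either way round below 0.2 rad) and x of fan in the frame of heat_sink between -0.008 and 0.008 m and y of fan in the frame of heat_sink between -0.008 and 0.008 m and z of fan in the frame of heat_sink between 0.0225 and 0.028 m and (angle between the x axis of fan and the x axis of heat_sink, either way round below 0.2 rad or angle between the x axis of fan and the y axis of heat_sink, either way round below 0.2 rad) and x of shield_can in the frame of radio_board between -0.022 and -0.006 m and y of shield_can in the frame of radio_board between -0.008 and 0.008 m and z of shield_can in the frame of radio_board between 0.008 and 0.0122 m and angle between the x axis of shield_can and the x axis of radio_board, either way round below 0.2 rad and horizontal distance between battery_pack and chip_board below 0.17 m and horizontal distance between battery_pack and radio_board below 0.17 m and x of battery_pack in the frame of chip_board between -0.025 and 0.025 m and angle between the x axis of battery_pack and the x axis of chip_board, either way round below 0.26 rad and height (world z) of battery_pack below 0.004 m and angle between each of heat_sink, fan, shield_can, battery_pack's own z axis and vertical below 0.1 rad and linear speed of each of heat_sink, fan, shield_can, battery_pack below 0.01 m/s); the robot touches nothing.
It fails at once if the flux bottle was pushed more than 20 mm away or tipped over (distance of flux_bottle from where it was at the start of the episode above 0.02 m or angle between flux_bottle's own z axis and vertical above 0.3 rad).
It also fails if it takes over 115 s, if anything falls off the work surface, if the arm or the gripper's body presses on something with over 40 N, if the wrist force passes 120 N, or if a joint passes its speed limit or range.

ROBOT

A 7-joint arm with a two-finger parallel gripper is mounted at the origin on the work surface. World frame = base frame: x ahead of the robot, y to its left, z up, the work surface at z = 0. Lengths are in m, angles in rad, forces in N, time in s.
With the tool pointing down it reaches from about 0.4 to 0.925 m from the base axis. Payload 4.1 kg.
Tool frame: the origin (TCP) lies midway between the tips of the shut fingers; the grasp point (between the pads) lies 19 mm behind it; z points along the fingers, y is the line along which they close (so a half turn about z gives the same grasp; the last joint's range is limited). The gripper opens to 85 mm and grips with 20 to 120 N. Pads are 22 mm wide; open, the fingers measure 114 mm over their backs; the gripper's body (76 mm by 85 mm) begins 54 mm behind the grasp point. The pads swing forward as they close: fully open they stand 13 mm farther back than shut.
Start: joints at [1.082, 0.398, 0.045, 1.537, -0.019, 1.207, -0.051], TCP at [0.247, -0.601, 0.231] pointing down, gripper open.
Joint ranges: [-2.82, 2.82], [-0.49, 2.23], [-1.37, 1.46], [0, 2.46], [-1.36, 4.5], [0.23, 2], [-2.94, 2.94]. Speed limits (rad/s): [2.57, 2.57, 3.14, 3.14, 3.14, 3.14, 3.14].

INTERFACE

Orientations are given as a unit quaternion [w, x, y, z].
In Python, from plant import robot, get_image, search_frame, masks_of gives the robot as it stands.
- The arm moves only by the tool move_arm, never from a script. Its argument "plan" is a list of rows, each a list of 7 numbers: the finger opening in mm, from 0 to 85.4, then the shift along the tool's x, y, z in units of 30 mm (1.0 is 30 mm), then the turn, a rotation vector about the tool's x, y, z in units of 10 degrees (1.0 is 10 degrees). In form: [[claw, x, y, z, wx, wy, wz], ...]. A call has exactly 5 rows; each row shifts and turns the commanded pose from where the row before left it, along the tool's axes as they then stand; what a row does not reach is not made up. A row lasts 1/8 s, in which the tool goes at most 62.5 mm and 10.7 degrees, less where a joint would pass 70% of its speed; a pose out of reach is approached as far as the arm can. A call is refused whole if a number of a shift passes 1 or a number of a turn 1, either way. A call with a gripper value outside its range is refused whole. The fingers move at their own pace and stop on an object; "squeeze" is the grip in N (left out, the last holds). Time passes only in rows, so rows that do not move let the fingers close, or fill a call up. It gives the time, the measured TCP pose, the force, the opening and the grip force at its end, in the units of the state.
- robot.observe(): the state, without advancing time (a new reading comes with each control period).
- get_image(name): name is "scene" or "top"; returns a dict with "image" (420x560x3 uint8, red, green, blue), "camera_matrix" (3x3 intrinsics, pixels), "k1" (the pictures are not rectified: a ray, as slopes to the right and down, at radius r is drawn at 1 + k1 r^2 times it, then the intrinsics apply), "world_from_camera" (4x4, takes a point from camera to world coordinates). Camera axes: x right, y up, looking along -z (the intrinsics and any distortion apply to the point x, -y, -z); pixel columns grow to the right and rows downward; lengths in m; the calibration is good to about 2 mm. A picture is of the moment at which its call begins. There is no depth.
- robot.sign_off(): hands the job in; it is judged then, once.
Trained networks look in the newest picture that a camera, given by its name, has taken for a name from the list of things; names that differ only in an ending like _2 or _b are one class to them, and where a whole thing is asked for, a point or a joint stands for the part that bears it (a point fixed in the world has none). Each returns a list of dicts, best first, with "p" (0 to 1); they miss things now and then, are a little off and sometimes report something else, mostly with a low value. They report only what shows in the picture. A call takes as long as a camera call. They do not tell look-alikes from the thing itself.
- search_frame(target, camera): "bbox" ([left, top, right, bottom] in pixels, round what is visible of it).
- masks_of(target, camera): "pixels" (420x560 bool, what is visible of it) and "bbox" ([left, top, right, bottom] in pixels, round what is visible of it).
The state is a dict: "t": time; "joint_positions": joint angles; "joint_vel": joint speeds; "tau": joint torques, N m; "position": TCP position; "orientation": TCP orientation; "contact_force": force on the tool from outside, world axes, zero at the start; "ft_torque": the same for the moment, N m; "grip_width": finger opening in m; "grip_force": force on a finger pad.
Only numpy, scipy, OpenCV 4.12 (cv2) and the standard library are available. Lean on these libraries where they do the work, as an engineer would, in place of code of your own. Each camera call takes 0.05 s, during which the arm holds its last target. There are 200 camera calls.

## Working session

There is one attempt and no reset: what is moved stays moved. The work goes in short steps, Python scripts to look and compute and a tool call to move; the robot and the scene stay as the last step left them, time stands still between calls to the robot, and variables do not carry over. Pictures are saved under pics/ and viewed, at most 14 in all, crops included, and the job is handed in when it is done.

Besides the shell and the picture viewer there is one more tool, called after "Request:" as name(argument=value, ...) on one line, values as JSON. move_arm: Moves the arm, as the interface text tells. Its arguments: {"type":"object","properties":{"plan":{"type":"array"},"squeeze":{"type":"number"}},"required":["plan"]}

```bash
ls; mkdir -p pics; python3 - <<'E'
from plant import robot,get_image,search_frame,masks_of
import cv2
print(robot.observe())
for n in ("scene","top"):
    d=get_image(n); cv2.imwrite(f"pics/{n}0.png",d["image"][:,:,::-1])
    print(n,d["camera_matrix"],d["k1"],d["world_from_camera"])
for t in "chip_board radio_board heat_sink fan shield_can battery_pack flux_bottle".split():
    print(t,[(r["bbox"],round(r["p"],2)) for r in search_frame(t,"top")])
E
```

```text
pics
{'t': 0.0, 'joint_positions': array([ 1.08198259,  0.39920149,  0.04501417,  1.53788693, -0.0186912 ,
        1.2069233 , -0.050715  ]), 'joint_vel': array([ 5.24544743e-04,  1.17701981e-04, -4.42569566e-04, -6.33623139e-05,
       -1.47889622e-03, -3.21132891e-05,  1.24817115e-05]), 'tau': array([-8.76162085e-04, -4.75134373e+01,  1.36421911e+00, -2.54225510e+01,
        1.15402916e-02,  9.29358270e-03,  1.36030911e-05]), 'position': array([ 0.24679241, -0.6006272 ,  0.23025387]), 'orientation': array([-9.64288876e-04,  9.81053768e-01,  1.93733081e-01, -2.61002781e-04]), 'contact_force': array([-0.61647957, -0.06172933, -0.25267455]), 'ft_torque': array([-0.00637338, -0.00178977, -0.00664084]), 'grip_force': 0.0, 'grip_width': 0.08533817381056033}
scene [[429.03877687   0.         278.83684361]
 [  0.         429.03877687 211.74435391]
 [  0.           0.           1.        ]] -0.040382073791138486 [[-0.54191908 -0.54980006  0.63564424  1.15456604]
 [ 0.8404003  -0.34807503  0.41541679  0.38714913]
 [-0.00714429  0.75931789  0.65068064  0.64559255]
 [ 0.          0.          0.          1.        ]]
top [[421.79593286   0.         278.82547125]
 [  0.         421.79593286 206.63235477]
 [  0.           0.           1.        ]] 0.025961606777404434 [[ 0.01007722  0.99713226 -0.07500471  0.47269151]
 [-0.9999188   0.00946341 -0.0085346  -0.01161456]
 [-0.00780032  0.07508463  0.99714666  1.17359274]
 [ 0.          0.          0.          1.        ]]
chip_board [([207.1, 172.7, 241.7, 221.9], 0.9)]
radio_board [([313.1, 189.0, 352.4, 240.6], 0.61)]
heat_sink [([382.0, 187.5, 405.7, 206.7], 0.66)]
fan [([147.9, 243.6, 177.1, 267.1], 0.96), ([191.5, 252.5, 218.5, 276.0], 0.62)]
shield_can [([398.0, 242.2, 422.1, 271.3], 0.83)]
battery_pack [([150.3, 191.2, 181.0, 215.5], 0.93)]
flux_bottle [([283.3, 148.2, 299.6, 167.1], 0.65)]
```

```bash
python3 - <<'E'
import cv2
a=cv2.imread("pics/top0.png")[130:290,130:440]
cv2.imwrite("pics/topc.png",cv2.resize(a,None,fx=2.58,fy=2.58,interpolation=cv2.INTER_CUBIC))
E
```

```text
(no output)
```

View pics/topc.png

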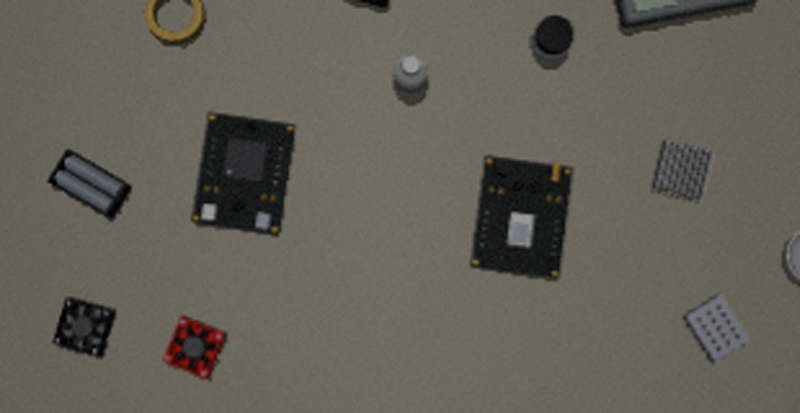

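View pics/scene0.png

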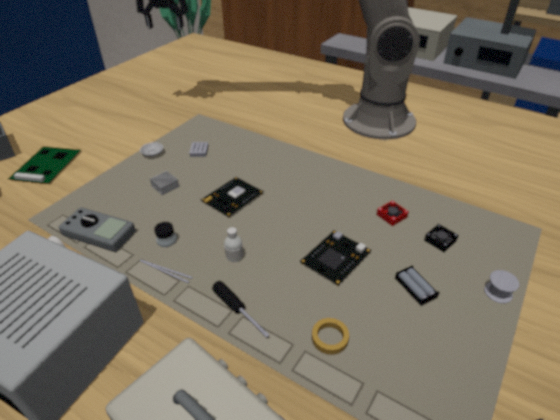

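```bash
cat > h.py <<'E'
import numpy as np, cv2
from scipy.optimize import minimize
from plant import robot,get_image,search_frame,masks_of
S=8
DIM=dict(chip_board=(.12,.095,.010),radio_board=(.12,.095,.010),heat_sink=(.05,.05,.025),fan=(.05,.05,.02),
 shield_can=(.056,.044,.014),battery_pack=(.077,.041,.02),flux_bottle=(.036,.036,.075))
def proj(d,P):
    W=d["world_from_camera"]; q=(np.asarray(P)-W[:3,3])@W[:3,:3]
    u=np.c_[q[:,0],-q[:,1]]/-q[:,2:]; u=u*(1+d["k1"]*(u**2).sum(1,keepdims=True))
    K=d["camera_matrix"]; return u*[K[0,0],K[1,1]]+K[:2,2]
def unproj(d,p,z):
    K=d["camera_matrix"]; s=(np.asarray(p,float)-K[:2,2])/[K[0,0],K[1,1]]; u=s.copy()
    for _ in range(5): u=s/(1+d["k1"]*(u**2).sum())
    W=d["world_from_camera"]; r=W[:3,:3]@[u[0],-u[1],-1]; return W[:3,3]+r*(z-W[2,3])/r[2]
def corners(v,dim,z0):
    c,s=np.cos(v[2]),np.sin(v[2])
    return np.array([[v[0]+c*a*dim[0]/2-s*b*dim[1]/2,v[1]+s*a*dim[0]/2+c*b*dim[1]/2,z0+h*dim[2]] for a in(-1,1) for b in(-1,1) for h in(0,1)])
def fit(name,masks,z0=0.):
    """masks: list of (camdict, mask, bbox); returns x,y,yaw,cost"""
    dim=DIM[name]; d,m,b=masks[0]
    c=unproj(d,[(b[0]+b[2])/2,(b[1]+b[3])/2],z0+dim[2]/2); best=None
    boxes=[[int(b[0])-8,int(b[1])-8,int(b[2])+9,int(b[3])+9] for _,_,b in masks]
    def cost(v):
        e=0
        for (d,m,_),(l,t,r,bt) in zip(masks,boxes):
            p=(proj(d,corners(v,dim,z0))-[l,t]+.5)*S
            im=np.zeros(((bt-t)*S,(r-l)*S),np.uint8)
            cv2.fillConvexPoly(im,cv2.convexHull(np.round(p*16).astype(np.int32)),255,shift=4)
            im=cv2.resize(im,(r-l,bt-t),interpolation=cv2.INTER_AREA)/255.
            e+=((im-m[t:bt,l:r])**2).sum()/m.sum()
        return e
    n=6
    for y in np.arange(n)*np.pi/n:
        r=minimize(cost,[c[0],c[1],y],method="Nelder-Mead",options=dict(initial_simplex=[[c[0],c[1],y],[c[0]+.006,c[1],y],[c[0],c[1]+.006,y],[c[0],c[1],y+.25]],maxiter=150))
        if best is None or r.fun<best.fun: best=r
    return *best.x,best.fun
def find(name,cams=("top",),near=None,z0=0.):
    ms=[]
    for cm in cams:
        d=get_image(cm); R=masks_of(name,cm)
        if near is not None:
            R=[r for r in R if np.linalg.norm(unproj(d,[(r["bbox"][0]+r["bbox"][2])/2,(r["bbox"][1]+r["bbox"][3])/2],z0)[:2]-near)<.05]
        if R: ms.append((d,R[0]["pixels"],R[0]["bbox"]))
    return fit(name,ms,z0) if ms else None
E
python3 - <<'E'
from h import *
for n in DIM:
    near=(0.34,0.31) if n=="fan" else None
    r=find(n,("top",),near); print(n,np.round(r,4) if r else r)
    r=find(n,("scene",),r[:2] if r else near); print("   ",np.round(r,4) if r else r)
E
```

```text
chip_board [0.5871 0.1519 3.0005 0.0217]
    [0.5803 0.1507 3.0151 0.0573]
radio_board [ 0.5421 -0.1473 -0.1009  0.0543]
    [ 0.5374 -0.1524 -0.1293  0.0538]
heat_sink None
    [ 0.5924 -0.3189 -0.3113  0.0616]
fan None
    None
shield_can [ 0.428  -0.3543  0.5664  0.0194]
    [ 0.4225 -0.3551  0.5885  0.0285]
battery_pack [0.574  0.3163 4.1936 0.0399]
    [0.5744 0.3169 1.0411 0.0641]
flux_bottle [0.4226 0.3104 1.1327 0.1764]
    [0.4313 0.3218 1.4195 0.6604]
```

```bash
python3 - <<'E'
from h import *
P={}
for n,near in dict(chip_board=None,radio_board=None,heat_sink=(.59,-.32),fan=(.42,.31),shield_can=None,battery_pack=None).items():
    for cm in ("top","scene"):
        r=find(n,(cm,),near); print(n,cm,np.round(r,4) if r else r)
        if r and n not in P: P[n]=r
rows=[]
for cm in ("top","scene"):
    d=get_image(cm); row=[]
    for n,r in P.items():
        C=corners(r[:3],DIM[n],0); p=proj(d,C); c=p.mean(0).astype(int); h=33
        t=cv2.resize(d["image"][c[1]-h:c[1]+h,c[0]-h:c[0]+h,::-1],(264,264),interpolation=cv2.INTER_CUBIC)
        t=cv2.convertScaleAbs(t,alpha=1.5)
        q=((p-c+h+.5)*4).astype(np.int32)
        cv2.polylines(t,[q[[1,3,7,5]]],1,(0,255,0),1)
        if n.endswith("board"):
            s=1
            xx=(.014,.042,.042) if n[0]=="c" else (-.014,.034,.024)
            yaw=r[2]-np.pi if np.cos(r[2])<0 else r[2]
            v=(r[0]+np.cos(yaw)*xx[0],r[1]+np.sin(yaw)*xx[0],yaw)
            q=((proj(d,corners(v,(xx[1],xx[2],.003),.01))-c+h+.5)*4).astype(np.int32); cv2.polylines(t,[q[[1,3,7,5]]],1,(0,0,255),1)
        row.append(t)
    rows+= [np.hstack(row[:3]),np.hstack(row[3:])]
cv2.imwrite("pics/m1.png",np.vstack(rows[:2])); cv2.imwrite("pics/m2.png",np.vstack(rows[2:]))
E
```

```text
chip_board top [ 0.587   0.1525 -0.1343  0.0224]
chip_board scene [0.5812 0.1509 3.0194 0.0468]
radio_board top None
radio_board scene [ 0.5366 -0.1502  3.0072  0.0746]
heat_sink top [ 0.5935 -0.3185  1.2992  0.1106]
heat_sink scene [ 0.5936 -0.318   1.2698  0.0579]
fan top [ 0.4219  0.3172 -0.2529  0.0326]
fan scene [ 0.4198  0.319  -0.2371  0.0372]
shield_can top [ 0.4259 -0.3544  0.5154  0.0602]
shield_can scene [ 0.4246 -0.3538  0.6537  0.1026]
battery_pack top [0.5733 0.3152 1.0169 0.0584]
battery_pack scene [0.5737 0.3173 0.9968 0.1089]
```

View pics/m1.png

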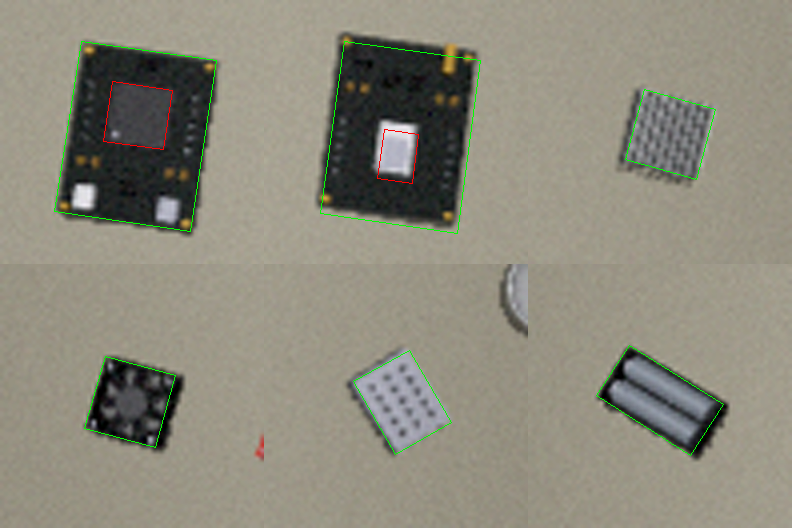

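View pics/m2.png

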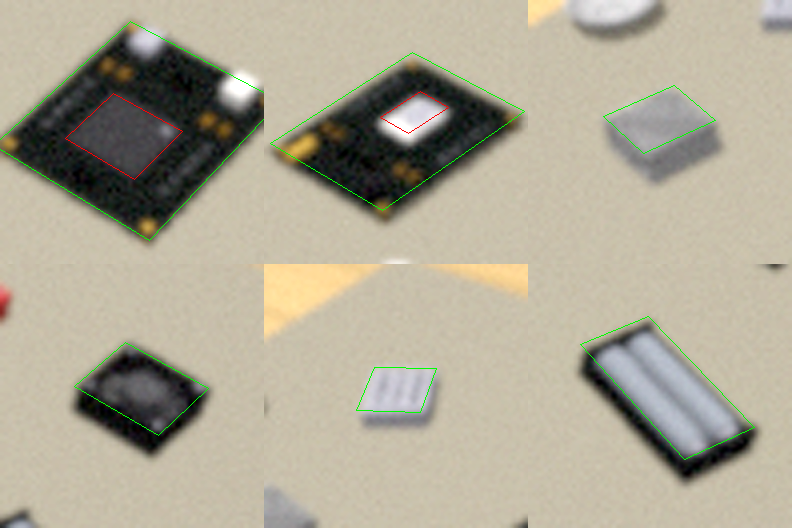

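```bash
cat > go.py <<'E'
import sys, numpy as np
from scipy.spatial.transform import Rotation as R
from plant import robot
def state():
    s=robot.observe(); w,x,y,z=s["orientation"]; M=R.from_quat([x,y,z,w]).as_matrix()
    return s,M
def plan(x,y,z,phi,n=None):
    s,M=state(); p=np.array(s["position"]); ph=np.arctan2(M[1,0],M[0,0])
    print("pos",p.round(4),"phi",round(ph,3),"tilt",np.round(M[:2,2],3),"j7",round(s["joint_positions"][6],2),"grip",round(s["grip_width"]*1e3,1),round(s["grip_force"],1),"F",s["contact_force"].round(1),"t",s["t"])
    d=(phi-ph+np.pi)%(2*np.pi)-np.pi; D=np.array([x,y,z])-p
    def rows(n):
        out=[]
        for k in range(n):
            f=ph+d*k/n; a=D/n/.03; c,si=np.cos(f),np.sin(f)
            out.append([c*a[0]+si*a[1], si*a[0]-c*a[1], -a[2], 0,0,-np.degrees(d)/n/10])
        return np.array(out)
    n=n or next(k for k in range(1,60) if abs(rows(k)).max()<=1)
    print("n",n)
    for r in rows(n).round(2): print([float(v) for v in r])
if __name__=="__main__":
    a=[float(v) for v in sys.argv[1:]]; plan(*a[:4],int(a[4]) if len(a)>4 else None)
E
python3 go.py .4265 -.3545 .06 .57 10
```

```text
pos [ 0.247  -0.6013  0.2313] phi 0.39 tilt [ 0. -0.] j7 -0.05 grip 85.2 0.0 F [-0.1  0.3  0.2] t 3.15
n 10
[0.87, -0.53, 0.57, 0.0, 0.0, -0.1]
[0.88, -0.52, 0.57, 0.0, 0.0, -0.1]
[0.88, -0.5, 0.57, 0.0, 0.0, -0.1]
[0.89, -0.49, 0.57, 0.0, 0.0, -0.1]
[0.9, -0.47, 0.57, 0.0, 0.0, -0.1]
[0.91, -0.45, 0.57, 0.0, 0.0, -0.1]
[0.92, -0.44, 0.57, 0.0, 0.0, -0.1]
[0.93, -0.42, 0.57, 0.0, 0.0, -0.1]
[0.93, -0.4, 0.57, 0.0, 0.0, -0.1]
[0.94, -0.39, 0.57, 0.0, 0.0, -0.1]
```

Request:
move_arm(plan=[[66,0.87,-0.53,0.57,0,0,-0.1],[66,0.88,-0.52,0.57,0,0,-0.1],[66,0.88,-0.5,0.57,0,0,-0.1],[66,0.89,-0.49,0.57,0,0,-0.1],[66,0.9,-0.47,0.57,0,0,-0.1]])

```text
t: 3.78
position: [0.3374, -0.4773, 0.1455]
orientation: [0.0, 0.972, 0.237, 0.0]
contact_force: [-0.1, -0.5, 0.2]
grip_width: 0.0659
grip_force: 0.0
```

Request:
move_arm(plan=[[66,0.91,-0.45,0.57,0,0,-0.1],[66,0.92,-0.44,0.57,0,0,-0.1],[66,0.93,-0.42,0.57,0,0,-0.1],[66,0.93,-0.4,0.57,0,0,-0.1],[66,0.94,-0.39,0.57,0,0,-0.1]])

```text
t: 4.4
position: [0.4279, -0.3544, 0.06]
orientation: [0.0, 0.96, 0.279, 0.0]
contact_force: [-0.2, -0.5, -0.5]
grip_width: 0.0664
grip_force: 0.0
```

```bash
python3 go.py .4265 -.3545 .001 .57 5
```

```text
pos [ 0.4279 -0.3544  0.06  ] phi 0.565 tilt [ 0.001 -0.001] j7 -0.44 grip 66.4 0.0 F [-0.2 -0.5 -0.5] t 4.4
n 5
[-0.01, -0.0, 0.39, 0.0, 0.0, -0.01]
[-0.01, -0.0, 0.39, 0.0, 0.0, -0.01]
[-0.01, -0.0, 0.39, 0.0, 0.0, -0.01]
[-0.01, -0.0, 0.39, 0.0, 0.0, -0.01]
[-0.01, -0.0, 0.39, 0.0, 0.0, -0.01]
```

Request:
move_arm(plan=[[66,-0.04,0,0.7,0,0,0],[66,0,0,0.7,0,0,0],[66,0,0,0.55,0,0,0],[66,0,0,0,0,0,0],[40,0,0,0,0,0,0]], squeeze=25)

```text
t: 5.03
position: [0.4265, -0.3561, 0.0024]
orientation: [0.0, 0.96, 0.278, 0.0]
contact_force: [0.6, -0.1, 0.2]
grip_width: 0.0493
grip_force: 0.4
```

Request:
move_arm(plan=[[35,0,0,0,0,0,0],[35,0,0,0,0,0,0],[35,0,0,0,0,0,0],[35,0,0,0,0,0,0],[35,0,0,0,0,0,0]], squeeze=25)

```text
t: 5.65
position: [0.4267, -0.3562, 0.0027]
orientation: [0.001, 0.96, 0.278, 0.0]
contact_force: [-0.1, 0.1, 5.8]
grip_width: 0.0433
grip_force: 26.5
```

```bash
python3 go.py .4267 -.3562 .065 .565 2; python3 - <<'E'
import go
E
python3 go.py .528 -.1465 .0645 -.115 10
```

```text
pos [ 0.4267 -0.3562  0.0027] phi 0.564 tilt [ 0.001 -0.001] j7 -0.45 grip 43.3 26.5 F [-0.1  0.1  5.8] t 5.65
n 2
[-0.0, -0.0, -1.04, 0.0, 0.0, -0.0]
[-0.0, -0.0, -1.04, 0.0, 0.0, -0.0]
pos [ 0.4267 -0.3562  0.0027] phi 0.564 tilt [ 0.001 -0.001] j7 -0.45 grip 43.3 26.5 F [-0.1  0.1  5.8] t 5.65
n 10
[0.66, -0.41, -0.21, 0.0, 0.0, 0.39]
[0.63, -0.45, -0.21, 0.0, 0.0, 0.39]
[0.6, -0.5, -0.21, 0.0, 0.0, 0.39]
[0.56, -0.54, -0.21, 0.0, 0.0, 0.39]
[0.52, -0.57, -0.21, 0.0, 0.0, 0.39]
[0.48, -0.61, -0.21, 0.0, 0.0, 0.39]
[0.44, -0.64, -0.21, 0.0, 0.0, 0.39]
[0.4, -0.67, -0.21, 0.0, 0.0, 0.39]
[0.35, -0.69, -0.21, 0.0, 0.0, 0.39]
[0.3, -0.71, -0.21, 0.0, 0.0, 0.39]
```

Request:
move_arm(plan=[[35,0,0,-0.3,0,0,0],[35,0,0,-0.6,0,0,0],[35,0,0,-0.6,0,0,0],[35,0,0,-0.6,0,0,0],[35,0,0,0,0,0,0]])

```text
t: 6.28
position: [0.4274, -0.3566, 0.0671]
orientation: [0.002, 0.96, 0.278, 0.001]
contact_force: [0.0, -0.1, -0.8]
grip_width: 0.0434
grip_force: 25.9
```

Lifted; z is now fine, so only the horizontal part and turn remain.

Request:
move_arm(plan=[[35,0.66,-0.41,0,0,0,0.39],[35,0.63,-0.45,0,0,0,0.39],[35,0.6,-0.5,0,0,0,0.39],[35,0.56,-0.54,0,0,0,0.39],[35,0.52,-0.57,0,0,0,0.39]])

```text
t: 6.9
position: [0.4764, -0.2497, 0.0643]
orientation: [-0.0, 0.994, 0.111, -0.0]
contact_force: [0.6, -0.2, -0.6]
grip_width: 0.0432
grip_force: 25.8
```

Request:
move_arm(plan=[[35,0.48,-0.61,0,0,0,0.39],[35,0.44,-0.64,0,0,0,0.39],[35,0.4,-0.67,0,0,0,0.39],[35,0.35,-0.69,0,0,0,0.39],[35,0.3,-0.71,0,0,0,0.39]])

```text
t: 7.52
position: [0.5267, -0.145, 0.0643]
orientation: [-0.0, 0.998, -0.059, -0.001]
contact_force: [0.6, -0.1, -1.3]
grip_width: 0.0432
grip_force: 25.8
```

```bash
python3 go.py .528 -.1465 .0127 -.115 3
```

```text
pos [ 0.5267 -0.145   0.0643] phi -0.118 tilt [-0.001  0.   ] j7 -1.51 grip 43.2 25.8 F [ 0.6 -0.1 -1.3] t 7.525
n 3
[0.02, 0.01, 0.57, 0.0, 0.0, -0.01]
[0.02, 0.01, 0.57, 0.0, 0.0, -0.01]
[0.02, 0.01, 0.57, 0.0, 0.0, -0.01]
```

Request:
move_arm(plan=[[35,0.05,0.05,0.5,0,0,0],[35,0,0,0.5,0,0,0],[35,0,0,0.45,0,0,0],[35,0,0,0.25,0,0,0],[35,0,0,0,0,0,0]])

```text
t: 8.15
position: [0.5278, -0.1482, 0.0133]
orientation: [0.0, 0.998, -0.059, -0.0]
contact_force: [0.3, 0.5, -0.4]
grip_width: 0.0433
grip_force: 26.1
```

Request:
move_arm(plan=[[35,0,-0.05,0.03,0,0,0],[35,0,0,0,0,0,0],[60,0,0,0,0,0,0],[60,0,0,0,0,0,0],[60,0,0,0,0,0,0]])

```text
t: 8.78
position: [0.5285, -0.146, 0.013]
orientation: [0.0, 0.998, -0.058, 0.0]
contact_force: [-0.2, -0.2, -0.1]
grip_width: 0.0599
grip_force: 0.0
```

```bash
python3 go.py .5935 -.3185 .065 -.286 10
```

```text
pos [ 0.5285 -0.146   0.013 ] phi -0.116 tilt [ 0. -0.] j7 -1.5 grip 59.9 0.0 F [-0.2 -0.2 -0.1] t 8.775
n 10
[0.28, 0.55, -0.17, 0.0, 0.0, 0.1]
[0.29, 0.54, -0.17, 0.0, 0.0, 0.1]
[0.3, 0.54, -0.17, 0.0, 0.0, 0.1]
[0.31, 0.53, -0.17, 0.0, 0.0, 0.1]
[0.32, 0.53, -0.17, 0.0, 0.0, 0.1]
[0.33, 0.52, -0.17, 0.0, 0.0, 0.1]
[0.34, 0.51, -0.17, 0.0, 0.0, 0.1]
[0.34, 0.51, -0.17, 0.0, 0.0, 0.1]
[0.35, 0.5, -0.17, 0.0, 0.0, 0.1]
[0.36, 0.5, -0.17, 0.0, 0.0, 0.1]
```

Request:
move_arm(plan=[[60,0,0,-0.85,0,0,0],[66,0,0,-0.85,0,0,0],[70,0.36,0.68,0,0,0,0.12],[70,0.37,0.67,0,0,0,0.12],[70,0.39,0.67,0,0,0,0.12]])

```text
t: 9.4
position: [0.5532, -0.2129, 0.0629]
orientation: [0.0, 0.996, -0.091, -0.001]
contact_force: [-0.2, 0.3, -0.9]
grip_width: 0.0697
grip_force: 0.0
```

Request:
move_arm(plan=[[70,0.4,0.66,0,0,0,0.12],[70,0.41,0.65,0,0,0,0.12],[70,0.43,0.64,0,0,0,0.12],[70,0.44,0.63,0,0,0,0.12],[70,0.45,0.62,0,0,0,0.12]])

```text
t: 10.02
position: [0.5943, -0.3206, 0.0626]
orientation: [0.0, 0.99, -0.143, -0.001]
contact_force: [-0.2, -0.2, -0.3]
grip_width: 0.0698
grip_force: 0.0
```

```bash
python3 go.py .5935 -.3185 .0045 -.286 3; python3 - <<'E'
from h import *
ms=[]
d=get_image("top")
v=(.528,-.1465,-.115)
row=[]
for cm in ("top","scene"):
    d=get_image(cm); h=33
    for v,dim,z0 in (((.528,-.1465,-.115),DIM["shield_can"],.01),((.5935,-.3185,-.286),DIM["heat_sink"],0)):
        p=proj(d,corners(v,dim,z0)); c=p.mean(0).astype(int)
        t=cv2.convertScaleAbs(cv2.resize(d["image"][c[1]-h:c[1]+h,c[0]-h:c[0]+h,::-1],(264,264),interpolation=cv2.INTER_CUBIC),alpha=1.4)
        q=((p-c+h+.5)*4).astype(np.int32); cv2.polylines(t,[q[[1,3,7,5]]],1,(0,255,0),1); row.append(t)
cv2.imwrite("pics/m3.png",np.vstack([np.hstack(row[:2]),np.hstack(row[2:])]))
E
```

```text
pos [ 0.5943 -0.3206  0.0626] phi -0.286 tilt [-0.002  0.   ] j7 -1.4 grip 69.8 0.0 F [-0.2 -0.2 -0.3] t 10.025
n 3
[-0.02, -0.02, 0.65, 0.0, 0.0, -0.0]
[-0.02, -0.02, 0.65, 0.0, 0.0, -0.0]
[-0.02, -0.02, 0.65, 0.0, 0.0, -0.0]
```

View pics/m3.png

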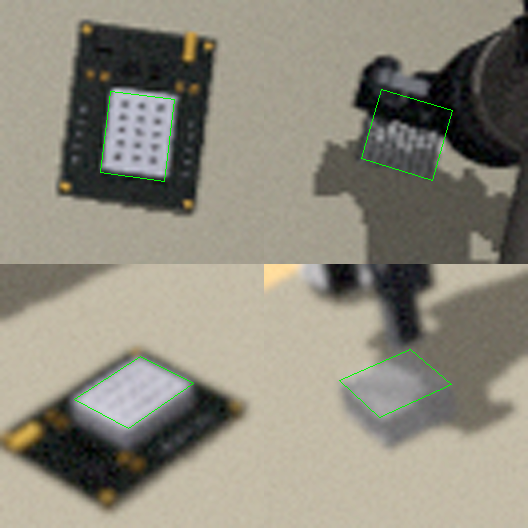

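Request:
move_arm(plan=[[70,-0.05,-0.06,0.7,0,0,0],[70,0,0,0.7,0,0,0],[70,0,0,0.52,0,0,0],[70,0,0,0,0,0,0],[45,0,0,0,0,0,0]], squeeze=35)

```text
t: 10.8
position: [0.5943, -0.3164, 0.0067]
orientation: [0.0, 0.99, -0.141, 0.0]
contact_force: [1.0, -0.1, 0.1]
grip_width: 0.0532
grip_force: 0.0
```

Request:
move_arm(plan=[[40,0,0,0,0,0,0],[40,0,0,0,0,0,0],[40,0,0,0,0,0,0],[40,0,0,0,0,0,0],[40,0,0,0,0,0,0]])

```text
t: 11.42
position: [0.5945, -0.3166, 0.0072]
orientation: [0.0, 0.99, -0.141, 0.001]
contact_force: [0.1, 0.5, 5.8]
grip_width: 0.0494
grip_force: 37.0
```

```bash
python3 go.py .5935 -.3185 .0745 -.286 3; python3 - <<'E'
from go import *
E
python3 - <<'E'
import numpy as np
c,s=np.cos(-.137),np.sin(-.137);print(.587+.014*c,.152+.014*s)
E
```

```text
pos [ 0.5945 -0.3166  0.0072] phi -0.284 tilt [ 0.001 -0.001] j7 -1.4 grip 49.4 37.0 F [0.1 0.5 5.8] t 11.425
n 3
[-0.0, 0.02, -0.75, 0.0, 0.0, 0.0]
[-0.0, 0.02, -0.75, 0.0, 0.0, 0.0]
[-0.0, 0.02, -0.75, 0.0, 0.0, 0.0]
0.6008688223654397 0.15008799419564767
```

Request:
move_arm(plan=[[40,0,0,-0.4,0,0,0],[40,0,0,-0.7,0,0,0],[40,0,0,-0.7,0,0,0],[40,0,0,-0.7,0,0,0],[40,0,0,0,0,0,0]])

```text
t: 12.05
position: [0.5955, -0.3171, 0.0844]
orientation: [0.001, 0.99, -0.141, 0.003]
contact_force: [-0.3, 0.5, -0.6]
grip_width: 0.0494
grip_force: 36.5
```

```bash
python3 go.py .601 .150 .082 -.137
```

```text
pos [ 0.5955 -0.3171  0.0844] phi -0.284 tilt [ 0.005 -0.002] j7 -1.4 grip 49.4 36.5 F [-0.3  0.5 -0.6] t 12.05
n 16
[-0.26, -0.94, 0.01, 0.0, 0.0, -0.05]
[-0.25, -0.94, 0.01, 0.0, 0.0, -0.05]
[-0.24, -0.94, 0.01, 0.0, 0.0, -0.05]
[-0.24, -0.94, 0.01, 0.0, 0.0, -0.05]
[-0.23, -0.95, 0.01, 0.0, 0.0, -0.05]
[-0.22, -0.95, 0.01, 0.0, 0.0, -0.05]
[-0.21, -0.95, 0.01, 0.0, 0.0, -0.05]
[-0.2, -0.95, 0.01, 0.0, 0.0, -0.05]
[-0.19, -0.95, 0.01, 0.0, 0.0, -0.05]
[-0.18, -0.96, 0.01, 0.0, 0.0, -0.05]
[-0.17, -0.96, 0.01, 0.0, 0.0, -0.05]
[-0.17, -0.96, 0.01, 0.0, 0.0, -0.05]
[-0.16, -0.96, 0.01, 0.0, 0.0, -0.05]
[-0.15, -0.96, 0.01, 0.0, 0.0, -0.05]
[-0.14, -0.96, 0.01, 0.0, 0.0, -0.05]
[-0.13, -0.96, 0.01, 0.0, 0.0, -0.05]
```

Request:
move_arm(plan=[[40,-0.26,-0.94,0,0,0,-0.05],[40,-0.25,-0.94,0,0,0,-0.05],[40,-0.24,-0.94,0,0,0,-0.05],[40,-0.24,-0.94,0,0,0,-0.05],[40,-0.23,-0.95,0,0,0,-0.05]])

```text
t: 12.68
position: [0.5947, -0.167, 0.0802]
orientation: [-0.001, 0.993, -0.119, -0.001]
contact_force: [-0.8, 0.1, -0.4]
grip_width: 0.0492
grip_force: 36.4
```

Request:
move_arm(plan=[[40,-0.22,-0.95,0,0,0,-0.05],[40,-0.21,-0.95,0,0,0,-0.05],[40,-0.2,-0.95,0,0,0,-0.05],[40,-0.19,-0.95,0,0,0,-0.05],[40,-0.18,-0.96,0,0,0,-0.05]])

```text
t: 13.3
position: [0.5964, -0.0214, 0.0802]
orientation: [-0.0, 0.995, -0.097, -0.001]
contact_force: [0.8, -0.2, -0.7]
grip_width: 0.0492
grip_force: 36.4
```

Request:
move_arm(plan=[[40,-0.17,-0.96,0,0,0,-0.05],[40,-0.17,-0.96,0,0,0,-0.05],[40,-0.16,-0.96,0,0,0,-0.05],[40,-0.15,-0.96,0,0,0,-0.05],[40,-0.14,-0.96,0,0,0,-0.05]])

```text
t: 13.92
position: [0.5983, 0.1242, 0.0802]
orientation: [0.0, 0.997, -0.075, -0.001]
contact_force: [-0.5, 0.2, -0.4]
grip_width: 0.0494
grip_force: 36.4
```

```bash
python3 go.py .601 .150 .0212 -.137 4
```

```text
pos [0.5983 0.1242 0.0802] phi -0.151 tilt [-0.003  0.   ] j7 -2.02 grip 49.4 36.4 F [-0.5  0.2 -0.4] t 13.925
n 4
[-0.01, -0.22, 0.49, 0.0, 0.0, -0.02]
[-0.01, -0.22, 0.49, 0.0, 0.0, -0.02]
[-0.01, -0.22, 0.49, 0.0, 0.0, -0.02]
[-0.01, -0.22, 0.49, 0.0, 0.0, -0.02]
```

Request:
move_arm(plan=[[40,-0.02,-0.5,0,0,0,-0.04],[40,-0.02,-0.32,0.4,0,0,-0.04],[40,0,0,0.5,0,0,0],[40,0,0,0.5,0,0,0],[40,0,0,0.3,0,0,0]])

```text
t: 14.55
position: [0.602, 0.1444, 0.0284]
orientation: [0.001, 0.998, -0.07, -0.001]
contact_force: [1.0, -0.1, -0.9]
grip_width: 0.0491
grip_force: 36.5
```

```bash
python3 go.py .601 .150 .0203 -.137 2
```

```text
pos [0.602  0.1444 0.0284] phi -0.141 tilt [-0.002 -0.001] j7 -2.05 grip 49.1 36.5 F [ 1.  -0.1 -0.9] t 14.55
n 2
[-0.03, -0.09, 0.14, 0.0, 0.0, -0.01]
[-0.03, -0.09, 0.14, 0.0, 0.0, -0.01]
```

Request:
move_arm(plan=[[40,-0.05,-0.18,0,0,0,-0.02],[40,0,0,0.15,0,0,0],[40,0,0,0.1,0,0,0],[40,0,0,0,0,0,0],[40,0,0,0,0,0,0]])

```text
t: 15.18
position: [0.6023, 0.1516, 0.023]
orientation: [0.0, 0.998, -0.068, 0.0]
contact_force: [0.5, 0.5, -1.1]
grip_width: 0.0493
grip_force: 36.4
```

```bash
python3 go.py .601 .150 .0202 -.137 2
```

```text
pos [0.6023 0.1516 0.023 ] phi -0.136 tilt [ 0.001 -0.   ] j7 -2.06 grip 49.3 36.4 F [ 0.5  0.5 -1.1] t 15.175
n 2
[-0.02, 0.03, 0.05, 0.0, 0.0, 0.0]
[-0.02, 0.03, 0.05, 0.0, 0.0, 0.0]
```

Request:
move_arm(plan=[[40,-0.04,0.05,0.05,0,0,0],[40,0,0,0.04,0,0,0],[40,0,0,0,0,0,0],[40,0,0,0,0,0,0],[46,0,0,0,0,0,0]])

```text
t: 15.8
position: [0.6005, 0.15, 0.0202]
orientation: [0.0, 0.998, -0.068, -0.0]
contact_force: [-2.2, -1.5, 2.4]
grip_width: 0.0495
grip_force: 36.8
```

Request:
move_arm(plan=[[56,0,0,0,0,0,0],[60,0,0,0,0,0,0],[60,0,0,-0.4,0,0,0],[64,0,0,-0.8,0,0,0],[66,0,0,-1,0,0,0]])

```text
t: 16.42
position: [0.6005, 0.1504, 0.087]
orientation: [0.0, 0.998, -0.068, -0.0]
contact_force: [0.9, -0.3, 0.6]
grip_width: 0.0666
grip_force: 0.0
```

```bash
python3 go.py .421 .3178 .075 -.245
```

```text
pos [0.6005 0.1504 0.087 ] phi -0.135 tilt [-0. -0.] j7 -2.05 grip 66.6 0.0 F [ 0.9 -0.3  0.6] t 16.425
n 8
[-0.84, -0.59, 0.05, 0.0, 0.0, 0.08]
[-0.84, -0.58, 0.05, 0.0, 0.0, 0.08]
[-0.85, -0.57, 0.05, 0.0, 0.0, 0.08]
[-0.86, -0.56, 0.05, 0.0, 0.0, 0.08]
[-0.87, -0.54, 0.05, 0.0, 0.0, 0.08]
[-0.87, -0.53, 0.05, 0.0, 0.0, 0.08]
[-0.88, -0.52, 0.05, 0.0, 0.0, 0.08]
[-0.89, -0.51, 0.05, 0.0, 0.0, 0.08]
```

Request:
move_arm(plan=[[68,-0.84,-0.59,0,0,0,0.08],[70,-0.84,-0.58,0,0,0,0.08],[70,-0.85,-0.57,0.05,0,0,0.08],[70,-0.86,-0.56,0.05,0,0,0.08],[70,-0.87,-0.54,0.05,0,0,0.08]])

```text
t: 17.05
position: [0.4881, 0.2562, 0.0825]
orientation: [-0.0, 0.995, -0.103, 0.001]
contact_force: [0.9, 0.5, 0.4]
grip_width: 0.0699
grip_force: 0.0
```

Request:
move_arm(plan=[[70,-0.87,-0.53,0.1,0,0,0.08],[70,-0.88,-0.52,0.1,0,0,0.08],[70,-0.89,-0.51,0.1,0,0,0.08],[70,0,0,0,0,0,0],[70,0,0,0,0,0,0]])

```text
t: 17.68
position: [0.4223, 0.3177, 0.0732]
orientation: [-0.0, 0.992, -0.124, 0.001]
contact_force: [0.2, -0.1, 0.2]
grip_width: 0.0701
grip_force: 0.0
```

```bash
python3 go.py .421 .3178 .003 -.245 3; python3 - <<'E'
from h import *
row=[]
for cm in ("top","scene"):
    d=get_image(cm); h=33
    for v,dim,z0 in (((.6009,.1501,-.137),DIM["heat_sink"],.013),((.421,.3178,-.245),DIM["fan"],0)):
        p=proj(d,corners(v,dim,z0)); c=p.mean(0).astype(int)
        t=cv2.convertScaleAbs(cv2.resize(d["image"][c[1]-h:c[1]+h,c[0]-h:c[0]+h,::-1],(264,264),interpolation=cv2.INTER_CUBIC),alpha=1.4)
        q=((p-c+h+.5)*4).astype(np.int32); cv2.polylines(t,[q[[1,3,7,5]]],1,(0,255,0),1); row.append(t)
cv2.imwrite("pics/m4.png",np.vstack([np.hstack(row[:2]),np.hstack(row[2:])]))
E
```

```text
pos [0.4223 0.3177 0.0732] phi -0.248 tilt [0.001 0.   ] j7 -2.6 grip 70.1 0.0 F [ 0.2 -0.1  0.2] t 17.675
n 3
[-0.01, 0.0, 0.78, 0.0, 0.0, -0.01]
[-0.01, 0.0, 0.78, 0.0, 0.0, -0.01]
[-0.01, 0.0, 0.78, 0.0, 0.0, -0.01]
```

View pics/m4.png

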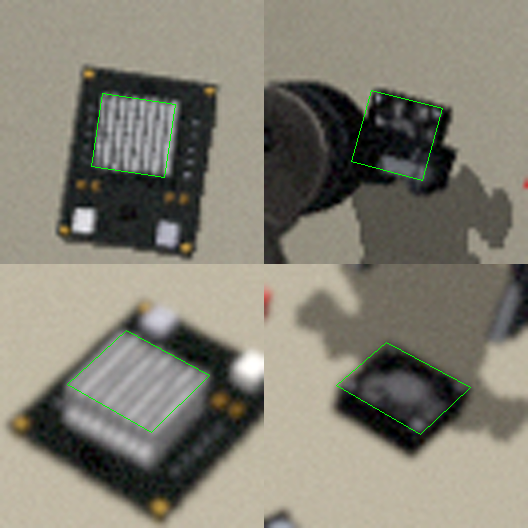

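Request:
move_arm(plan=[[70,-0.03,0,0.8,0,0,0],[70,0,0,0.8,0,0,0],[70,0,0,0.7,0,0,0],[70,0,0,0,0,0,0],[45,0,0,0,0,0,0]], squeeze=30)

```text
t: 18.4
position: [0.4214, 0.3183, 0.0043]
orientation: [-0.0, 0.992, -0.124, 0.001]
contact_force: [0.1, 0.2, -0.0]
grip_width: 0.0532
grip_force: 0.0
```

Request:
move_arm(plan=[[42,0,0,0,0,0,0],[42,0,0,0,0,0,0],[42,0,0,0,0,0,0],[42,0,0,0,0,0,0],[42,0,0,0,0,0,0]])

```text
t: 19.02
position: [0.4214, 0.3188, 0.0046]
orientation: [-0.001, 0.992, -0.123, 0.001]
contact_force: [1.4, -0.9, 5.5]
grip_width: 0.0494
grip_force: 33.1
```

Request:
move_arm(plan=[[42,0,0,-0.4,0,0,0],[42,0,0,-0.9,0,0,0],[42,0,0,-0.9,0,0,0],[42,0,0,-0.9,0,0,0],[42,0,0,0,0,0,0]])

```text
t: 19.65
position: [0.4216, 0.3196, 0.0989]
orientation: [-0.002, 0.992, -0.123, 0.002]
contact_force: [-0.1, -0.1, -0.7]
grip_width: 0.049
grip_force: 32.4
```

```bash
python3 go.py .6007 .1502 .1 -.137
```

```text
pos [0.4216 0.3196 0.0989] phi -0.247 tilt [0.004 0.003] j7 -2.59 grip 49.0 32.4 F [-0.1 -0.1 -0.7] t 19.65
n 8
[0.9, 0.5, -0.0, 0.0, 0.0, -0.08]
[0.89, 0.51, -0.0, 0.0, 0.0, -0.08]
[0.88, 0.53, -0.0, 0.0, 0.0, -0.08]
[0.87, 0.54, -0.0, 0.0, 0.0, -0.08]
[0.87, 0.55, -0.0, 0.0, 0.0, -0.08]
[0.86, 0.56, -0.0, 0.0, 0.0, -0.08]
[0.85, 0.57, -0.0, 0.0, 0.0, -0.08]
[0.84, 0.59, -0.0, 0.0, 0.0, -0.08]
```

Request:
move_arm(plan=[[42,0.9,0.5,0,0,0,-0.08],[42,0.89,0.51,0,0,0,-0.08],[42,0.88,0.53,0,0,0,-0.08],[42,0.87,0.54,0,0,0,-0.08],[42,0.87,0.55,0,0,0,-0.08]])

```text
t: 20.27
position: [0.532, 0.2115, 0.0953]
orientation: [0.001, 0.996, -0.088, -0.001]
contact_force: [0.2, 0.6, -1.3]
grip_width: 0.0491
grip_force: 32.4
```

Request:
move_arm(plan=[[42,0.86,0.56,0,0,0,-0.08],[42,0.85,0.57,0,0,0,-0.08],[42,0.84,0.59,0,0,0,-0.08],[42,0,0,0,0,0,0],[42,0,0,0,0,0,0]])

```text
t: 20.9
position: [0.5982, 0.1497, 0.0955]
orientation: [0.0, 0.998, -0.067, -0.001]
contact_force: [-0.4, -0.0, -0.7]
grip_width: 0.0491
grip_force: 32.4
```

```bash
python3 go.py .6007 .1502 .0426 -.137 3
```

```text
pos [0.5982 0.1497 0.0955] phi -0.135 tilt [-0.002  0.   ] j7 -2.04 grip 49.1 32.4 F [-0.4 -0.  -0.7] t 20.9
n 3
[0.03, -0.01, 0.59, 0.0, 0.0, 0.0]
[0.03, -0.01, 0.59, 0.0, 0.0, 0.0]
[0.03, -0.01, 0.59, 0.0, 0.0, 0.0]
```

Request:
move_arm(plan=[[42,0.09,-0.02,0.5,0,0,0],[42,0,0,0.55,0,0,0],[42,0,0,0.4,0,0,0],[42,0,0,0.15,0,0,0],[42,0,0,0,0,0,0]])

```text
t: 21.52
position: [0.602, 0.1493, 0.0481]
orientation: [0.0, 0.998, -0.068, -0.0]
contact_force: [0.7, -0.2, -0.0]
grip_width: 0.049
grip_force: 32.4
```

```bash
python3 go.py .6007 .1502 .0426 -.137 1
```

```text
pos [0.602  0.1493 0.0481] phi -0.135 tilt [-0.001 -0.   ] j7 -2.05 grip 49.0 32.4 F [ 0.7 -0.2 -0. ] t 21.525
n 1
[-0.05, -0.02, 0.18, 0.0, 0.0, 0.01]
```

Request:
move_arm(plan=[[42,-0.05,-0.02,0.08,0,0,0],[42,0,0,0.06,0,0,0],[42,0,0,0.02,0,0,0],[42,0,0,0,0,0,0],[42,0,0,0,0,0,0]])

```text
t: 22.15
position: [0.601, 0.1502, 0.0439]
orientation: [0.0, 0.998, -0.068, 0.0]
contact_force: [0.3, 0.5, -0.7]
grip_width: 0.0493
grip_force: 32.4
```

Release after another 1 mm, then rise and head for the battery.

Request:
move_arm(plan=[[42,0,0,0.04,0,0,0],[42,0,0,0,0,0,0],[42,0,0,0,0,0,0],[50,0,0,0,0,0,0],[58,0,0,0,0,0,0]])

```text
t: 22.78
position: [0.6008, 0.1502, 0.0425]
orientation: [0.0, 0.998, -0.068, -0.0]
contact_force: [-1.7, -0.4, 0.3]
grip_width: 0.0576
grip_force: 0.0
```

Request:
move_arm(plan=[[60,0,0,0,0,0,0],[60,0,0,-0.4,0,0,0],[60,0,0,-0.8,0,0,0],[60,0,0,-0.8,0,0,0],[60,0,0,0,0,0,0]])

```text
t: 23.4
position: [0.6029, 0.1508, 0.1056]
orientation: [-0.001, 0.998, -0.068, 0.003]
contact_force: [0.4, 0.1, 0.5]
grip_width: 0.0602
grip_force: 0.0
```

```bash
python3 go.py .5737 .3162 .075 1.015 10
```

```text
pos [0.6029 0.1508 0.1056] phi -0.136 tilt [0.006 0.002] j7 -2.04 grip 60.2 0.0 F [0.4 0.1 0.5] t 23.4
n 10
[-0.17, -0.53, 0.1, 0.0, 0.0, -0.66]
[-0.11, -0.55, 0.1, 0.0, 0.0, -0.66]
[-0.04, -0.56, 0.1, 0.0, 0.0, -0.66]
[0.02, -0.56, 0.1, 0.0, 0.0, -0.66]
[0.08, -0.55, 0.1, 0.0, 0.0, -0.66]
[0.15, -0.54, 0.1, 0.0, 0.0, -0.66]
[0.21, -0.52, 0.1, 0.0, 0.0, -0.66]
[0.27, -0.49, 0.1, 0.0, 0.0, -0.66]
[0.32, -0.46, 0.1, 0.0, 0.0, -0.66]
[0.37, -0.42, 0.1, 0.0, 0.0, -0.66]
```

Request:
move_arm(plan=[[60,-0.17,-0.53,0,0,0,-0.66],[60,-0.11,-0.55,0,0,0,-0.66],[60,-0.04,-0.56,0,0,0,-0.66],[60,0.02,-0.56,0.1,0,0,-0.66],[60,0.08,-0.55,0.1,0,0,-0.66]])

```text
t: 24.02
position: [0.5857, 0.233, 0.0958]
orientation: [0.0, 0.975, 0.22, -0.001]
contact_force: [0.4, -0.7, 0.2]
grip_width: 0.06
grip_force: 0.0
```

Request:
move_arm(plan=[[60,0.15,-0.54,0.2,0,0,-0.66],[60,0.21,-0.52,0.2,0,0,-0.66],[60,0.27,-0.49,0.2,0,0,-0.66],[60,0.32,-0.46,0.2,0,0,-0.66],[60,0.37,-0.42,0,0,0,-0.66]])

```text
t: 24.65
position: [0.5708, 0.3154, 0.0711]
orientation: [0.0, 0.873, 0.488, -0.001]
contact_force: [-1.0, -0.3, 0.7]
grip_width: 0.0598
grip_force: 0.0
```

```bash
python3 go.py .5737 .3162 .003 1.015 3;  python3 - <<'E'
from h import *
row=[]
for cm in ("top","scene"):
    d=get_image(cm); h=33
    for v,dim,z0 in (((.6009,.1501,-.137),DIM["fan"],.038),((.5737,.3162,1.015),DIM["battery_pack"],0)):
        p=proj(d,corners(v,dim,z0)); c=p.mean(0).astype(int)
        t=cv2.convertScaleAbs(cv2.resize(d["image"][c[1]-h:c[1]+h,c[0]-h:c[0]+h,::-1],(264,264),interpolation=cv2.INTER_CUBIC),alpha=1.4)
        q=((p-c+h+.5)*4).astype(np.int32); cv2.polylines(t,[q[[1,3,7,5]]],1,(0,255,0),1); row.append(t)
cv2.imwrite("pics/m5.png",np.vstack([np.hstack(row[:2]),np.hstack(row[2:])]))
E
```

```text
pos [0.5708 0.3154 0.0711] phi 1.02 tilt [-0.002 -0.001] j7 -1.29 grip 59.8 0.0 F [-1.  -0.3  0.7] t 24.65
n 3
[0.02, 0.02, 0.76, 0.0, 0.0, 0.01]
[0.02, 0.02, 0.76, 0.0, 0.0, 0.01]
[0.02, 0.02, 0.76, 0.0, 0.0, 0.01]
```

View pics/m5.png

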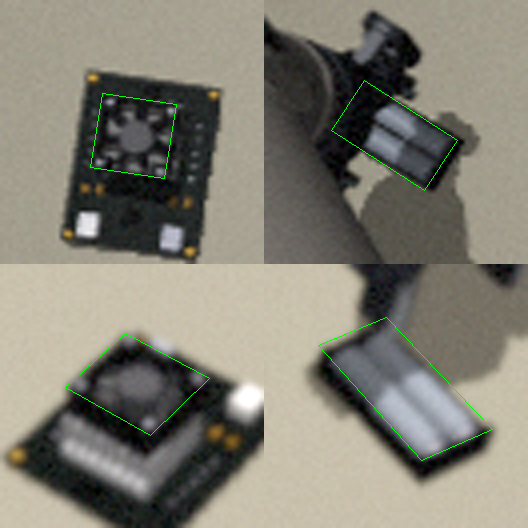

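Fan sits squarely on the sink. Now the battery.

Request:
move_arm(plan=[[60,0.06,0.06,0.8,0,0,0],[60,0,0,0.8,0,0,0],[60,0,0,0.62,0,0,0],[60,0,0,0,0,0,0],[40,0,0,0,0,0,0]], squeeze=40)

```text
t: 25.38
position: [0.5748, 0.3163, 0.0066]
orientation: [-0.0, 0.874, 0.486, 0.001]
contact_force: [-3.2, 2.8, 1.1]
grip_width: 0.0427
grip_force: 1.1
```

Request:
move_arm(plan=[[33,0,0,0,0,0,0],[33,0,0,0,0,0,0],[33,0,0,0,0,0,0],[33,0,0,0,0,0,0],[33,0,0,0,0,0,0]])

```text
t: 26.0
position: [0.5751, 0.3166, 0.0071]
orientation: [0.0, 0.874, 0.487, 0.001]
contact_force: [-0.4, 0.2, 4.9]
grip_width: 0.0398
grip_force: 41.6
```

Request:
move_arm(plan=[[33,0,0,-0.5,0,0,0],[33,0,0,-0.9,0,0,0],[33,0,0,-0.9,0,0,0],[33,0,0,-0.9,0,0,0],[33,0,0,-0.9,0,0,0]])

```text
t: 26.62
position: [0.5738, 0.3158, 0.13]
orientation: [0.0, 0.874, 0.487, -0.0]
contact_force: [0.3, -0.0, -1.4]
grip_width: 0.04
grip_force: 40.9
```

```bash
python3 go.py .560 .002 .125 -.125 13
```

```text
pos [0.5738 0.3158 0.13  ] phi 1.017 tilt [-0.001 -0.001] j7 -1.27 grip 40.0 40.9 F [ 0.3 -0.  -1.4] t 26.625
n 13
[-0.7, 0.39, 0.01, 0.0, 0.0, 0.5]
[-0.67, 0.45, 0.01, 0.0, 0.0, 0.5]
[-0.62, 0.51, 0.01, 0.0, 0.0, 0.5]
[-0.58, 0.56, 0.01, 0.0, 0.0, 0.5]
[-0.52, 0.61, 0.01, 0.0, 0.0, 0.5]
[-0.47, 0.65, 0.01, 0.0, 0.0, 0.5]
[-0.41, 0.69, 0.01, 0.0, 0.0, 0.5]
[-0.35, 0.73, 0.01, 0.0, 0.0, 0.5]
[-0.28, 0.75, 0.01, 0.0, 0.0, 0.5]
[-0.22, 0.78, 0.01, 0.0, 0.0, 0.5]
[-0.15, 0.79, 0.01, 0.0, 0.0, 0.5]
[-0.08, 0.8, 0.01, 0.0, 0.0, 0.5]
[-0.01, 0.81, 0.01, 0.0, 0.0, 0.5]
```

Request:
move_arm(plan=[[33,-0.7,0.39,0,0,0,0.5],[33,-0.67,0.45,0,0,0,0.5],[33,-0.62,0.51,0,0,0,0.5],[33,-0.58,0.56,0,0,0,0.5],[33,-0.52,0.61,0,0,0,0.5]])

```text
t: 27.25
position: [0.5684, 0.1947, 0.1292]
orientation: [0.0, 0.959, 0.285, -0.0]
contact_force: [0.5, -0.6, -1.5]
grip_width: 0.0396
grip_force: 41.0
```

Request:
move_arm(plan=[[33,-0.47,0.65,0,0,0,0.5],[33,-0.41,0.69,0,0,0,0.5],[33,-0.35,0.73,0,0,0,0.5],[33,-0.28,0.75,0,0,0,0.5],[33,-0.22,0.78,0,0,0,0.5]])

```text
t: 27.88
position: [0.5636, 0.0736, 0.129]
orientation: [0.0, 0.998, 0.069, 0.0]
contact_force: [0.6, -0.8, -0.8]
grip_width: 0.0403
grip_force: 41.0
```

Request:
move_arm(plan=[[33,-0.15,0.79,0,0,0,0.5],[33,-0.08,0.8,0,0,0,0.5],[33,-0.01,0.81,0,0,0,0.5],[33,0,0,0,0,0,0],[33,0,0,0,0,0,0]])

```text
t: 28.5
position: [0.5607, 0.0034, 0.129]
orientation: [-0.0, 0.998, -0.059, 0.0]
contact_force: [0.9, 0.9, -0.5]
grip_width: 0.0398
grip_force: 40.9
```

```bash
python3 go.py .563 .002 .0075 -.125 5; python3 -c "
from h import *
d=get_image('top'); print(unproj(d,[291,157],.04))"
```

```text
pos [0.5607 0.0034 0.129 ] phi -0.117 tilt [0.    0.001] j7 -1.78 grip 39.8 40.9 F [ 0.9  0.9 -0.5] t 28.5
n 5
[0.02, 0.01, 0.81, 0.0, 0.0, 0.01]
[0.02, 0.01, 0.81, 0.0, 0.0, 0.01]
[0.02, 0.01, 0.81, 0.0, 0.0, 0.01]
[0.02, 0.01, 0.81, 0.0, 0.0, 0.01]
[0.02, 0.01, 0.81, 0.0, 0.0, 0.01]
[ 0.69353246 -0.03363473  0.04      ]
```

Bottle is 13 cm ahead; clear to descend.

Request:
move_arm(plan=[[33,0.05,0.03,0.8,0,0,0],[33,0,0,0.9,0,0,0],[33,0,0,0.9,0,0,0],[33,0,0,0.8,0,0,0],[33,0,0,0.45,0,0,0]])

```text
t: 29.18
position: [0.5614, 0.0029, 0.0122]
orientation: [-0.0, 0.998, -0.058, -0.001]
contact_force: [-0.4, -0.6, -0.9]
grip_width: 0.04
grip_force: 40.9
```

Request:
move_arm(plan=[[33,0,0,0.08,0,0,0],[33,0,0,0.05,0,0,0],[33,0,0,0,0,0,0],[33,0,0,0,0,0,0],[33,0,0,0,0,0,0]])

```text
t: 29.8
position: [0.5622, 0.0015, 0.01]
orientation: [0.0, 0.998, -0.059, 0.0]
contact_force: [0.7, -0.9, -0.8]
grip_width: 0.0399
grip_force: 40.9
```

Request:
move_arm(plan=[[33,0,0,0.06,0,0,0],[33,0,0,0.04,0,0,0],[33,0,0,0,0,0,0],[33,0,0,0,0,0,0],[42,0,0,0,0,0,0]])

```text
t: 30.42
position: [0.5622, 0.0015, 0.0066]
orientation: [0.0, 0.998, -0.059, 0.0]
contact_force: [-0.7, 1.0, 0.4]
grip_width: 0.0421
grip_force: 0.0
```

Request:
move_arm(plan=[[54,0,0,0,0,0,0],[58,0,0,0,0,0,0],[58,0,0,-0.5,0,0,0],[58,0,0,-1,0,0,0],[58,0,0,-1,0,0,0]])

```text
t: 31.05
position: [0.5622, 0.0015, 0.0833]
orientation: [0.0, 0.998, -0.059, 0.0]
contact_force: [-1.1, -0.2, -0.3]
grip_width: 0.0582
grip_force: 0.0
```

Request:
move_arm(plan=[[58,0,0,-1,0,0,0],[58,-0.9,0,-1,0,0,0],[58,-0.9,0,-1,0,0,0],[58,-0.9,0,-0.5,0,0,0],[58,-0.9,0,0,0,0,0]])

```text
t: 31.68
position: [0.4551, 0.0144, 0.1891]
orientation: [-0.0, 0.998, -0.059, 0.002]
contact_force: [-0.2, -0.4, -0.7]
grip_width: 0.0581
grip_force: 0.0
```

```bash
python3 - <<'E'
from h import *
print(robot.observe()["position"])
d=get_image("top"); im=np.ascontiguousarray(d["image"][:,:,::-1])
for v,dim,z0 in (((.587,.152,-.137),DIM["chip_board"],0),((.542,-.148,-.115),DIM["radio_board"],0),((.563,.002,-.125),DIM["battery_pack"],0)):
    cv2.polylines(im,[np.round(proj(d,corners(v,dim,z0))[[1,3,7,5]]).astype(np.int32)],1,(0,255,0),1) if 0 else None
cv2.imwrite("pics/fin.png",cv2.convertScaleAbs(cv2.resize(im[130:260,180:380],None,fx=4,fy=4,interpolation=cv2.INTER_CUBIC),alpha=1.4))
s=get_image("scene")["image"][130:310,180:420,::-1]
cv2.imwrite("pics/fins.png",cv2.resize(s,None,fx=3,fy=3,interpolation=cv2.INTER_CUBIC))
for n,near,z in (("battery_pack",(.56,0),0),("chip_board",(.587,.152),0),("radio_board",(.542,-.148),0)):
    r=find(n,("top",),near,z); print(n,np.round(r,4) if r else r)
E
```

```text
[0.45513833 0.01444611 0.18912445]
battery_pack [ 5.616e-01 -5.000e-04  3.044e+00  4.260e-02]
chip_board [ 0.5872  0.1526 -0.1278  0.3506]
radio_board [ 0.543  -0.1473  3.0191  0.325 ]
```

View pics/fin.png

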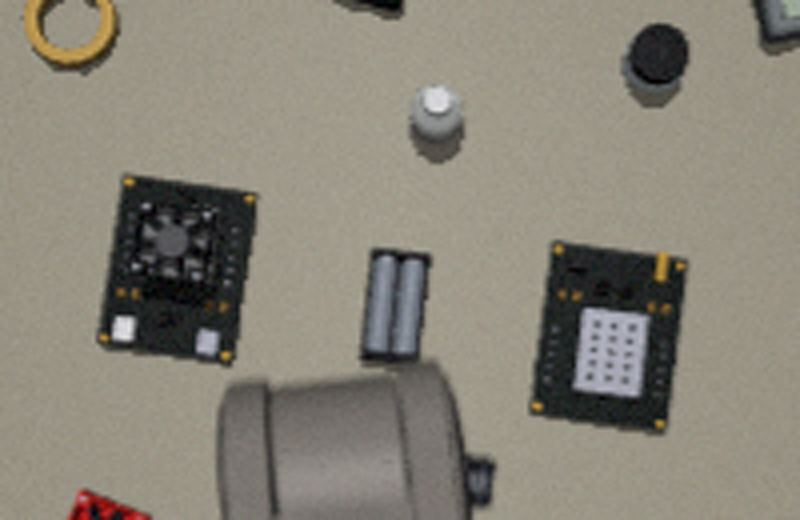

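View pics/fins.png

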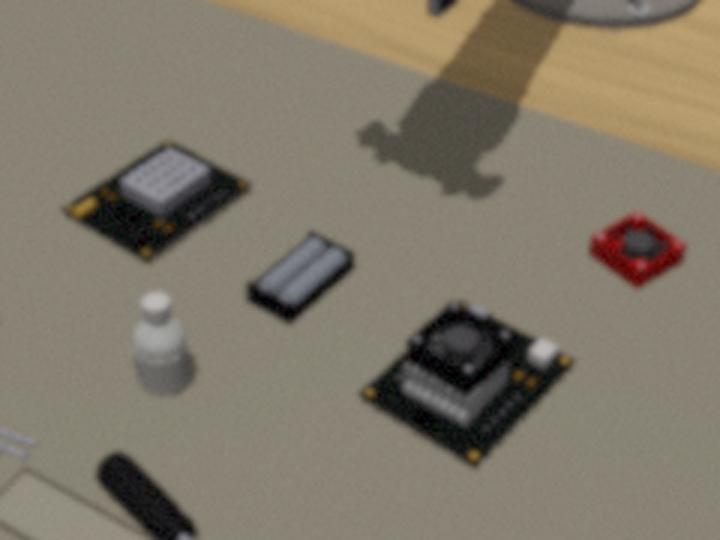

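```bash
python3 -c "
from plant import robot
print(robot.sign_off())"
```

```text
the job is handed in; nothing more can be done
None
```

The job is handed in, though no verdict came back. In the last pictures the heat sink is on the chip with the fan on it, the shield can is over the radio module, the battery pack lies midway between the boards, and the flux bottle is still standing and was never touched.

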